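# Start a flange nut on the microscope stage's clamp stud

## Task

Fasten the spring-lifted clamp bar of the white stage plate: take the blue flange nut from the red tray, set it flange down over the steel stud, and pressing lightly against the spring feel for the thread by backing the nut off (anticlockwise from above) until it drops in; turned forward on top of the thread it would only jam. Then keep it down and turn it clockwise until it comes up against its stop, and let go; never force the thread, and leave the other things on the bench where they are.

Things in the scene. Friction and masses are not known exactly. Their poses are not given: they have to be found in the camera images.
- nut: Blue flange nut, loose, about 90 g, starting flange down on the tray's floor. Origin: centre of its underside; z up along its bore. Round flange 54 mm across, 6 mm thick, at the bottom; above it a hexagon 40 mm across flats, from 6 to 34 mm height. One pair of flats faces its own +-x axis, the others lie 60 deg apart: grip across two flats.
- nut_lugs (a point): On the nut's axis, level with the undersides of its lugs, 6 mm above the nut's underside; axes as the nut's. The bore is 30 mm wide; three inward steel thread lugs (on the nut's +x axis and 120 deg either side), 4 mm wide and 3.2 mm thick, leave a clear hole 21 mm across. Where lugs meet a stop the turning moment rises by about 0.1 N m within 2 or 3 deg, and is too much some 4 deg later.
- tray: Red open parts tray, 160 x 130 x 14 mm, walls 4 mm; fixed to the bench; origin at the centre of its underside; floor about 4 mm thick.
- plate: White stage plate, 170 x 120 x 25 mm, fixed to the bench, carrying the stud, the clamp bar and a black round specimen insert. Origin: centre of its underside; x along its length, z up. The stud stands at x = -35 mm, y = 0.
- stud_foot (a point): Foot of the upright fixed steel stud, on its axis at the plate's top face, 25 mm above the bench; axes as the plate's. Nut heights in these notes are of the nut's underside above this point: 20.5 mm = flange meets the clamp bar, about 15.5 to 18.5 mm = lugs on top of ridges or stops, 8 mm = pressed right down, about 10 mm = turned fully in and let go, about 12 mm = only just caught.
- stud_tip (a point): Top of the stud, 38 mm above its foot, on its axis. The core is 18 mm thick, tapering to 10 mm over the last 7 mm.
- stud_crest (a point): On the stud's axis level with the thread's top, 24 mm above the foot. Three right-hand ridges 120 deg apart, 27 mm across, each about 55 deg long and 3.2 mm thick, rise about 2 mm anticlockwise to this height, then end in an open gap of about 50 deg. Where the gaps lie round the axis differs every time and is not measured. Turned back at most about 100 deg, the nut drops in at the gaps.
- stud_stops (a point): On the stud's axis, 6 mm above its foot: lower end of three upright stops, 3 mm wide, which rise to the crest's height at each ridge's low (clockwise) end. A nut set on a stop steps down 2 mm off it: not yet the thread. On top of the ridges a clockwise turn only jams on the stops; past the gap so does an anticlockwise one. From the gap, pressed to 8 to 9.5 mm, it goes clockwise 50 to 85 deg.
- strap (a joint): How far the aluminium clamp bar round the stud is pressed down, in m: 0 up (its top 20.5 mm above stud_foot), 0.0125 fully down (top at 8 mm). The spring under it pushes back with about 3 N at 0 and 8 N fully down. Nut and stage together should never see more than 70 N, turning against a stop included.
- spacer: Brass ring, 28 mm across, 8 mm high, lying in the tray near a corner; leave alone. Origin: centre of its underside.
- dish: White ceramic dish, 88 mm across, 16 mm high, on the bench; leave alone. Origin: underside centre.
- flask: Amber bottle with blue cap, 60 mm thick, 110 mm high; leave alone. Origin: underside centre.
- jar: Clear jar with white cap, 56 mm thick, 70 mm high; leave alone. Origin: underside centre.
- marker: Black and blue marker pen lying on the bench, about 125 mm long and 12 mm thick; leave alone. Origin: underside of its barrel.
- spatula: Spatula 160 mm long lying on the bench; leave alone.
There are look-alikes about, which are no part of the job. Several things look just like the nut: the one meant starts farthest to the robot's left.

How it is judged:
By the outcome, as a careful person would: the job done as asked, in the order asked, and still so for the second after the job is handed in, with the robot touching nothing.
It also fails if it takes over 72 s, if anything falls off the work surface, if the arm or the gripper's body presses on something with over 40 N, if the wrist force passes 120 N, or if a joint passes its speed limit or range.

## Robot

A 6-joint arm with a two-finger parallel gripper is mounted at the origin on the work surface. World frame = base frame: x ahead of the robot, y to its left, z up, the work surface at z = 0. Lengths are in m, angles in degrees, forces in N, time in s.
With the tool pointing down it reaches from about 0.25 to 0.725 m from the base axis. Payload 9.7 kg.
Tool frame: the origin (TCP) lies at the very end of the fingers, on their centre line; the grasp point (between the pads) lies 19 mm behind it (bot.grip_depth is the distance from the TCP to the grasp point, in m); z points along the fingers, y is the direction in which the jaws open and shut (so a half turn about z gives the same grasp; the last joint's range is limited). The gripper opens to 85 mm and grips with 20 to 120 N. Pads are 22 mm wide; open, the fingers measure 114 mm over their backs; the gripper's body (76 mm by 85 mm) begins 54 mm behind the grasp point. The pads swing forward as they close: fully open they stand 13 mm farther back than shut.
Start: joints at [-73.052, 4.979, 10.078, 95.1, 0, 90], TCP at [0.16, -0.526, 0.231] pointing down, gripper open.
Joint ranges: [-179.16, 179.16], [-48.56, 103.87], [-65.8, 70.77], [-126.05, 130.52], [-82.76, 87.17], [-180, 180]. Speed limits (degrees/s): [127.2, 127.2, 147.25, 180, 180, 180].

## Interface

Orientations are given as [roll, pitch, yaw] about the fixed x, y, z axes, in that order (R = Rz(yaw) Ry(pitch) Rx(roll)).
In Python, from workcell import bot, viewer gives the robot as it stands.
- The arm moves only by the tool arm_command, never from a script. Its argument "motion" is a list of rows, each a list of 3 entries, a list of its own where there are three numbers: the opening, from 0 (shut) to 1 (fully open), then the shift along the tool's x, y, z in units of 60 mm (1.0 is 60 mm), then the turn, a rotation vector about the tool's x, y, z in units of 6 degrees (1.0 is 6 degrees). A call has 1 to 12 rows; each row shifts and turns the commanded pose from where the row before left it, along the tool's axes as they then stand; what a row does not reach is not made up. A row lasts 1/8 s, in which the tool goes at most 62.5 mm and 10.7 degrees, less where a joint would pass 70% of its speed; a pose out of reach is approached as far as the arm can. A call is refused whole if a number of a shift passes 1 or a number of a turn 1, either way. A call with a gripper value outside its range is refused whole. The fingers move at their own pace and stop on an object; "newtons" is the grip in N (left out, the last holds). Time passes only in rows, so rows that do not move let the fingers close. It gives the time, the measured TCP pose, the force and the opening at its end, in the units of the state.
- bot.get_obs(): the state, without advancing time (a new reading comes with each control period).
- viewer.camera(name): name is "scene" or "top"; returns the picture (384x512x3 uint8, blue, green, red); there is no depth.
- viewer.calibration(name): a dict with "fx", "fy", "cx", "cy" (pixels), "k1" (the pictures are not rectified: a ray, as slopes to the right and down, at radius r is drawn at 1 + k1 r^2 times it, then the intrinsics apply), "T" (4x4, takes a point from camera to world coordinates). Camera axes: x right, y down, z forward; pixel columns grow to the right and rows downward; lengths in m; the calibration is good to about 2 mm. A picture is of the moment at which its call begins. calibration takes no time and is no camera call.
- bot.job_done(): hands the job in, once; it reports no verdict.
The state is a dict: "time": time; "q": joint angles; "qd": joint speeds; "joint_efforts": joint torques, N m; "ee_pos": TCP position; "tcp_rot": TCP orientation; "wrist_force": force on the tool from outside, world axes, zero at the start; "torque": the same for the moment, N m; "opening": finger opening in m.
Only numpy, scipy, OpenCV 4.12 (cv2) and the standard library are available. Lean on these libraries where they do the work, as an engineer would, in place of code of your own. Each camera call takes 0.05 s, during which the arm holds its last target.

## Working session

There is one attempt and no reset: what is moved stays moved. The work goes in short steps, Python scripts to look and compute and a tool call to move; the robot and the scene stay as the last step left them, time stands still between calls to the robot, and variables do not carry over. Pictures are saved under pics/ and viewed, and the job is handed in when it is done.

Besides the shell and the picture viewer there is one more tool, called after "Call:" as name(argument=value, ...) on one line, values as JSON. arm_command: Moves the arm, as the interface text tells. Its arguments: {"type":"object","properties":{"motion":{"type":"array"},"newtons":{"type":"number"}},"required":["motion"]}

```bash
mkdir -p pics; ls; python3 - <<'E'
from workcell import bot, viewer
import cv2
for n in ("scene","top"):
    cv2.imwrite(f"pics/{n}0.png",viewer.camera(n)); c=viewer.calibration(n)
    print(n,{k:(v if k!='T' else v) for k,v in c.items()})
print(bot.get_obs(), bot.grip_depth)
E
```

```text
pics
scene {'fx': 366.1368774730466, 'fy': 366.1368774730466, 'cx': 258.469915240542, 'cy': 189.77222778634615, 'k1': 0.032727172296150284, 'T': array([[-8.08894128e-01,  4.00772013e-01, -4.30200049e-01,
         9.42659018e-01],
       [ 5.87953944e-01,  5.52205834e-01, -5.91082800e-01,
         4.91232491e-01],
       [ 6.69533092e-04, -7.31061222e-01, -6.82311543e-01,
         6.89296438e-01],
       [ 0.00000000e+00,  0.00000000e+00,  0.00000000e+00,
         1.00000000e+00]])}
top {'fx': 409.770371010672, 'fy': 409.770371010672, 'cx': 251.94284134923896, 'cy': 193.92350579410206, 'k1': -0.002460838216022682, 'T': array([[-0.01108638, -0.98897915,  0.1476392 ,  0.37584019],
       [-0.9999079 ,  0.01212051,  0.00610655, -0.02780097],
       [-0.00782871, -0.14755791, -0.98902243,  1.18843478],
       [ 0.        ,  0.        ,  0.        ,  1.        ]])}
{'time': 0.1, 'q': array([-7.30528843e+01,  5.00930667e+00,  1.00412920e+01,  9.50992959e+01,
       -9.01825845e-04,  9.00001478e+01]), 'qd': array([-0.02220851,  0.00920126,  0.20277424, -0.04575889, -0.02980452,
       -0.0141443 ]), 'joint_efforts': array([ 7.00730482e-06, -5.21559978e+01,  4.65654874e+01,  1.59374432e-02,
        4.20799097e-05, -2.28621440e-05]), 'ee_pos': array([ 0.16025977, -0.52593715,  0.23066151]), 'tcp_rot': array([-1.79932689e+02,  9.01998889e-04,  1.69469689e+01]), 'wrist_force': array([-0.09772391, -0.61851254, -0.03521208]), 'torque': array([-0.00220621, -0.02240039,  0.01065257]), 'opening': 0.08556484124637566} 0.0187
```

View pics/scene0.png

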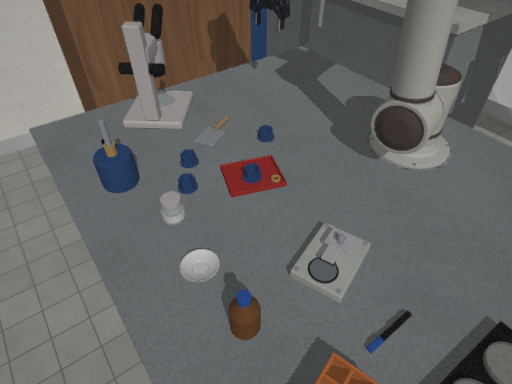

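View pics/top0.png

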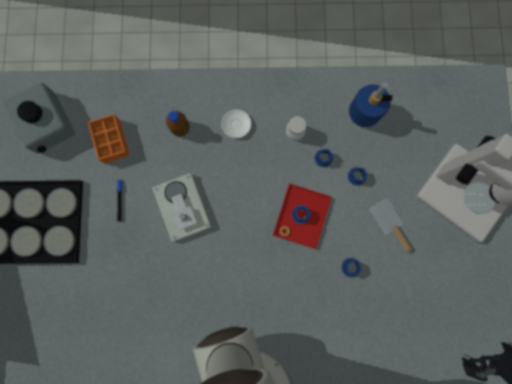

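The top view shows the tray nut at about (303,214), which is the leftmost nut. The look-alikes are at (324,158), (358,177) and (351,268), and the plate with its stud is at about (182,207). Next I'll zoom in.

```bash
python3 - <<'E'
import cv2,numpy as np
t=cv2.imread("pics/top0.png"); s=cv2.imread("pics/scene0.png")
def crop(im,x,y,w,h,f): return cv2.resize(im[y:y+h,x:x+w],None,fx=f,fy=f,interpolation=cv2.INTER_CUBIC)
a=crop(t,268,180,70,70,6);b=crop(t,148,170,70,70,6)
cv2.imwrite("pics/z_top.png",cv2.resize(np.hstack([b,a]),(800,400)))
a=crop(s,215,150,75,50,5);b=crop(s,285,220,90,80,5)
a=cv2.copyMakeBorder(a,0,150,0,0,cv2.BORDER_CONSTANT)
cv2.imwrite("pics/z_scene.png",cv2.resize(np.hstack([b,a]),(800,388)))
E
```

```text
(no output)
```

View pics/z_top.png

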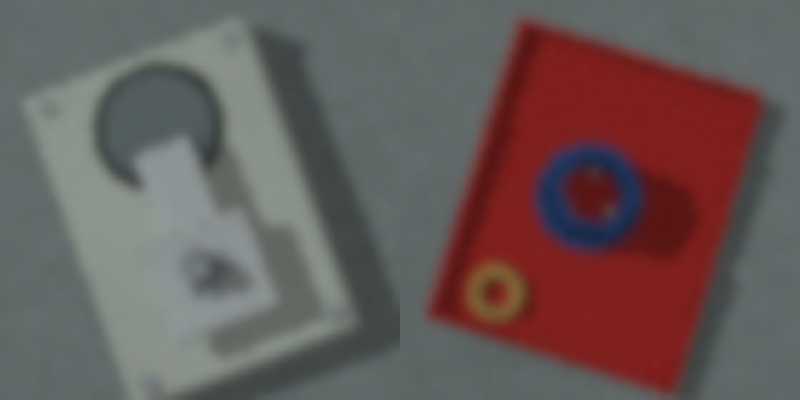

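View pics/z_scene.png

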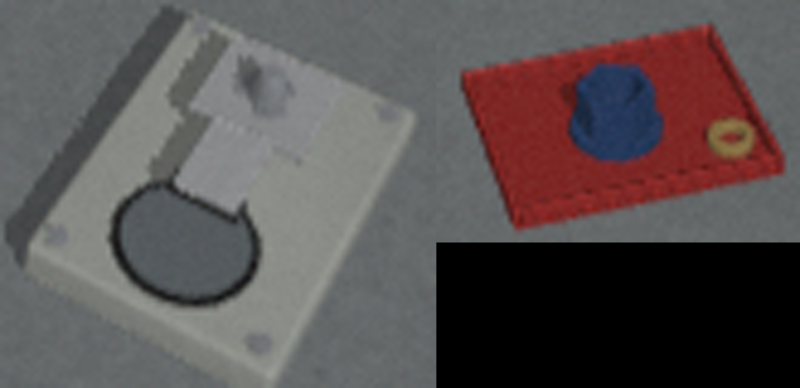

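```bash
cat > h.py <<'E'
import cv2,numpy as np
from workcell import bot,viewer
def ray(n,uv):
    c=viewer.calibration(n);K=np.array([[c['fx'],0,c['cx']],[0,c['fy'],c['cy']],[0,0,1]])
    uv=np.asarray(uv,float).reshape(-1,1,2)
    p=cv2.undistortPoints(uv,K,np.array([c['k1'],0,0,0])).reshape(-1,2)
    d=np.c_[p,np.ones(len(p))]@c['T'][:3,:3].T
    return c['T'][:3,3],d/np.linalg.norm(d,axis=1)[:,None]
def plane(n,uv,z):
    o,d=ray(n,uv);return o+d*((z-o[2])/d[:,2])[:,None]
def proj(n,P):
    c=viewer.calibration(n);K=np.array([[c['fx'],0,c['cx']],[0,c['fy'],c['cy']],[0,0,1]])
    M=np.linalg.inv(c['T']);
    return cv2.projectPoints(np.asarray(P,float).reshape(-1,3),cv2.Rodrigues(M[:3,:3])[0],M[:3,3],K,np.array([c['k1'],0,0,0,0.]))[0].reshape(-1,2)
def tri(a,b):
    (o1,d1),(o2,d2)=ray('top',a),ray('scene',b);d1=d1[0];d2=d2[0]
    s=np.linalg.lstsq(np.c_[d1,-d2],o2-o1,rcond=None)[0]
    p,q=o1+s[0]*d1,o2+s[1]*d2
    return (p+q)/2,np.linalg.norm(p-q)
E
python3 - <<'E'
from h import *
for n in("top","scene"):
    im=cv2.imread(f"pics/{n}0.png");h=cv2.cvtColor(im,cv2.COLOR_BGR2HSV)
    big=cv2.resize(im,None,fx=8,fy=8,interpolation=cv2.INTER_CUBIC)
    x,y=(280,192) if n=="top" else (232,154)
    c=big[y*8:(y+44)*8,x*8:(x+48)*8]
    hh=cv2.cvtColor(c,cv2.COLOR_BGR2HSV)
    m=cv2.inRange(hh,(100,70,25),(128,255,255))
    k=max(cv2.findContours(m,cv2.RETR_EXTERNAL,cv2.CHAIN_APPROX_NONE)[0],key=cv2.contourArea)
    H=cv2.convexHull(k)
    pts=(H.reshape(-1,2)+0.5)/8-0.5+[x,y]
    M=cv2.moments(H);uv=np.array([M['m10']/M['m00'],M['m01']/M['m00']])/8+[x,y]-.44
    print(n,uv,plane(n,uv,.012))
    if n=="top":
        W=plane(n,pts,.008)[:,:2];(cc,r)=cv2.minEnclosingCircle(W.astype(np.float32));e=cv2.fitEllipse(W.astype(np.float32)); print(cc,r,e)
    # angular: bisecting plane
    o,d=ray(n,pts);az=np.degrees(np.arctan2(d[:,1],d[:,0])); print('az ext',az.min(),az.max(),o)
    cv2.drawContours(c,[k],-1,(0,255,255),1)
    cv2.imwrite(f"pics/nz_{n}.png",cv2.resize(c,None,fx=1.6,fy=1.6))
    # red tray
    m=cv2.inRange(h,(0,120,60),(8,255,255))|cv2.inRange(h,(172,120,60),(180,255,255))
    k=max(cv2.findContours(m,cv2.RETR_EXTERNAL,cv2.CHAIN_APPROX_NONE)[0],key=cv2.contourArea)
    q=cv2.approxPolyDP(cv2.convexHull(k),6,True).reshape(-1,2);print('tray',q.tolist(),plane(n,q,.014).round(3).tolist())
E
```

```text
top [300.70455725 214.0278652 ] [[ 0.4912147  -0.16027494  0.012     ]]
(0.4914802610874176, -0.16072432696819305) 0.025440674275159836 ((0.4916417896747589, -0.16071675717830658), (0.04931357502937317, 0.05016500502824783), 27.49997901916504)
az ext -56.96932726617458 -40.91371032319469 [ 0.37584019 -0.02780097  1.18843478]
tray [[289, 184], [330, 197], [315, 247], [273, 234]] [[0.579, -0.129, 0.014], [0.539, -0.246, 0.014], [0.397, -0.198, 0.014], [0.435, -0.079, 0.014]]
scene [251.53860204 173.00121875] [[ 0.49041419 -0.16379213  0.012     ]]
az ext -126.5553066738242 -122.67554954552521 [0.94265902 0.49123249 0.68929644]
tray [[271, 155], [286, 184], [231, 196], [220, 165]] [[0.396, -0.196, 0.014], [0.442, -0.068, 0.014], [0.59, -0.117, 0.014], [0.545, -0.245, 0.014]]
```

View pics/nz_top.png

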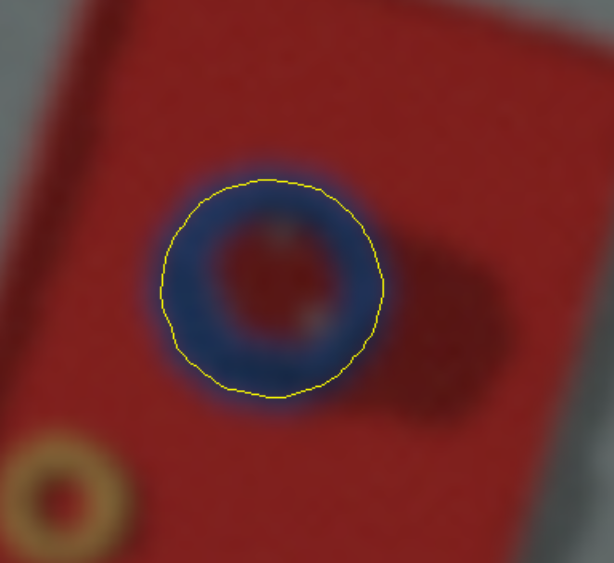

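View pics/nz_scene.png

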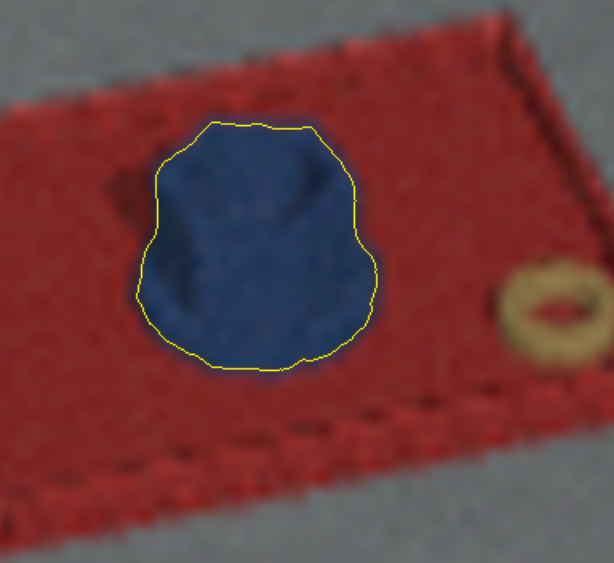

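```bash
python3 - <<'E'
from h import *
f=lambda p,o:np.array(p)/12.8-.46+o
P=plane('scene',[f(p,[232,154]) for p in [(157,172),(210,122),(312,127),(353,180)]],.038);print(P)
for i in range(3):
    e=P[i+1]-P[i];print('edge az',np.degrees(np.arctan2(e[1],e[0])),'normal mod60',(np.degrees(np.arctan2(e[1],e[0]))+90)%60,np.linalg.norm(e))
L=plane('top',[f(p,[280,192]) for p in [(280,232),(318,318)]],.0125);print(L)
for l in L:
    for c in ([.491,-.161],[.4905,-.1615]):
        v=l[:2]-c;print(np.degrees(np.arctan2(v[1],v[0])),np.linalg.norm(v))
e=L[1]-L[0];print('lug chord normal',(np.degrees(np.arctan2(e[1],e[0]))+90)%60,np.linalg.norm(e))
# plate
for n,roi in(("top",(148,165,70,80)),("scene",(285,220,90,82))):
    im=cv2.imread(f"pics/{n}0.png");x,y,w,h=roi
    b=cv2.resize(im,None,fx=8,fy=8,interpolation=cv2.INTER_CUBIC)[y*8:(y+h)*8,x*8:(x+w)*8]
    cv2.imwrite(f"pics/p_{n}.png",b)
E
```

```text
[[ 0.51030223 -0.17250743  0.038     ]
 [ 0.49104173 -0.17995696  0.038     ]
 [ 0.47382809 -0.16530463  0.038     ]
 [ 0.47729805 -0.14518598  0.038     ]]
edge az -158.8546382300918 normal mod60 51.14536176990819 0.020650972236016737
edge az 139.5953962507306 normal mod60 49.5953962507306 0.022605308029400285
edge az 80.21421622099527 normal mod60 50.21421622099527 0.02041570045650299
[[ 0.50376052 -0.16262565  0.0125    ]
 [ 0.48424259 -0.17059343  0.0125    ]]
-7.260177007335703 0.012863655248809353
-4.85203810835322 0.013308211783630362
-125.16003801270504 0.011734416461102987
-124.53278172041334 0.011038373446219663
lug chord normal 52.20671423627698 0.021081631074270815
```

View pics/p_top.png

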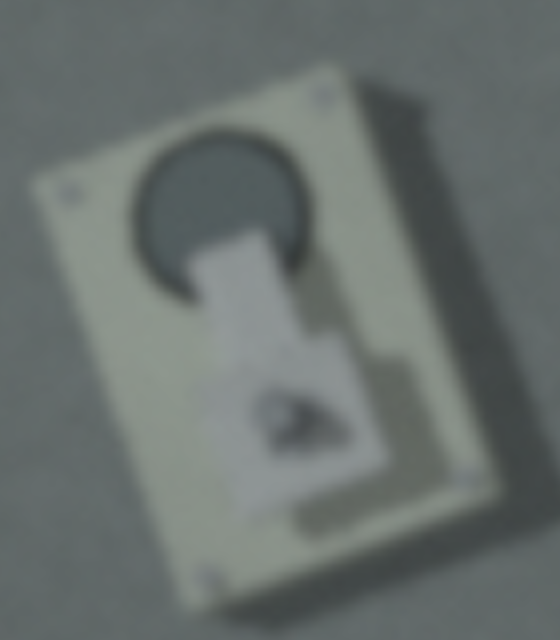

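View pics/p_scene.png

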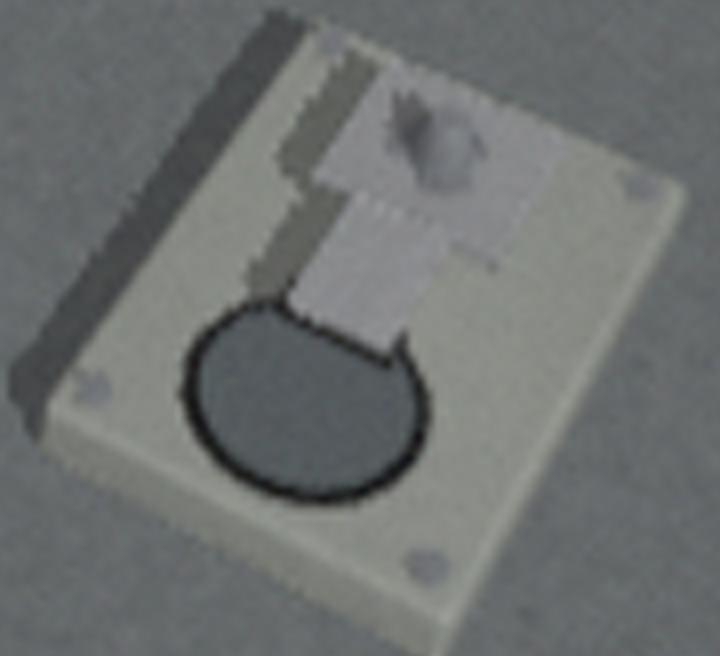

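```bash
python3 - <<'E'
from h import *
g=lambda P,o:np.array(P)/8-.44+o
T=[148,165];S=[285,220]
ct=plane('top',g([(32,182),(340,63),(500,490),(190,612)],T),.025)
st=plane('top',g([(70,193),(325,95),(465,480),(207,583)],T),.025)
ss=plane('scene',g([(428,567),(92,388),(333,40),(640,183)],S),.025)
cs=plane('scene',g([(438,620),(48,418),(312,25),(687,190)],S),.025)
for n,c in(('ct',ct),('st',st),('ss',ss),('cs',cs)):
    # order: +x far pair first (insert end), stud end last
    far=(c[0]+c[1])/2;near=(c[2]+c[3])/2;ctr=c.mean(0)
    u=far-near;L=np.linalg.norm(u);u/=L
    print(n,c[:,:2].round(4).tolist(),'ctr',ctr[:2].round(4),'az',np.degrees(np.arctan2(u[1],u[0])).round(2),'L',L.round(4),np.linalg.norm(c[0]-c[1]).round(4),'stud',(ctr-.035*u)[:2].round(4))
print(tri(g([(278,410)],T),g([(455,132)],S)))
for n,o in(('top',T),('scene',S)):
  for nm in ct,:
    c=(st+ss)/2;u=(c[0]+c[1]-c[2]-c[3]);u/=np.linalg.norm(u);f=c.mean(0)-.035*u
    for z in(.025,.049,.063): print(n,z,(proj(n,[f[0],f[1],z])-o+.44)*8)
E
```

```text
ct [[0.5723, 0.2686], [0.6147, 0.158], [0.4594, 0.0993], [0.4176, 0.2088]] ctr [0.516  0.1837] az 20.91 L 0.1659 0.1185 stud [0.4833 0.1712]
st [[0.5682, 0.2548], [0.6029, 0.1633], [0.4631, 0.1118], [0.4277, 0.203]] ctr [0.5155 0.1832] az 20.23 L 0.1493 0.0979 stud [0.4826 0.1711]
ss [[0.5695, 0.2559], [0.6038, 0.164], [0.464, 0.1111], [0.4308, 0.2024]] ctr [0.517  0.1833] az 20.9 L 0.1491 0.0981 stud [0.4843 0.1708]
cs [[0.5783, 0.2681], [0.6196, 0.1644], [0.4649, 0.1029], [0.4219, 0.212]] ctr [0.5212 0.1869] az 20.7 L 0.1663 0.1117 stud [0.4884 0.1745]
(array([0.48490404, 0.17370977, 0.05805958]), np.float64(0.002312174800138591))
top 0.025 [[299.36058893 424.71873567]]
top 0.049 [[287.70872663 418.50961671]]
top 0.063 [[280.68583252 414.76719361]]
scene 0.025 [[429.66572406 197.72267309]]
scene 0.049 [[442.34598902 143.81823324]]
scene 0.063 [[449.98445693 111.38195215]]
```

Call:
arm_command(motion=[[0.7,[0.783,-0.467,0.2],[0,0,0]],[0.7,[0.783,-0.467,0.2],[0,0,0]],[0.7,[0.783,-0.467,0.2],[0,0,0]],[0.7,[0.783,-0.467,0.2],[0,0,0]],[0.7,[0.783,-0.467,0.2],[0,0,0]],[0.7,[0.783,-0.467,0.2],[0,0,0]],[0.7,[0.783,-0.467,0.2],[0,0,0]],[0.7,[0.783,-0.467,0.2],[0,0,0]],[0.7,[0.783,-0.467,0.2],[0,0,0]],[0.7,[0,0,0],[0,0,-0.675]],[0.7,[0,0,0],[0,0,0]]], newtons=30)

```text
time: 1.48
ee_pos: [0.4912, -0.161, 0.1227]
tcp_rot: [-180.0, 0.1, 21.0]
wrist_force: [-0.3, 0.2, 0.4]
opening: 0.0596
```

Call:
arm_command(motion=[[0.7,[0,0,0.5],[0,0,0]],[0.7,[0,0,0.5],[0,0,0]],[0.7,[0,0,0.4],[0,0,0]],[0.7,[0,0,0.25],[0,0,0]],[0.7,[0,0,0.15],[0,0,0]],[0.7,[0,0,0.05],[0,0,0]],[0.7,[0,0,0],[0,0,0]]])

```text
time: 2.35
ee_pos: [0.4916, -0.1618, 0.0128]
tcp_rot: [180.0, -0.0, 21.0]
wrist_force: [0.8, 0.1, 0.4]
opening: 0.0595
```

```bash
python3 - <<'E'
from h import *
i=viewer.camera('scene');cv2.imwrite('pics/g1.png',cv2.resize(i[130:220,200:320],None,fx=6,fy=6,interpolation=2))
o=bot.get_obs();print(o['q'],o['wrist_force'],o['ee_pos'])
E
```

```text
[-1.82125552e+01  2.13569941e+00 -1.71832465e+01  7.06270473e+01
 -4.30295837e-04  1.40794942e+02] [-0.07087591 -0.15835704 -0.63556789] [ 0.49166021 -0.1617713   0.01294288]
```

View pics/g1.png

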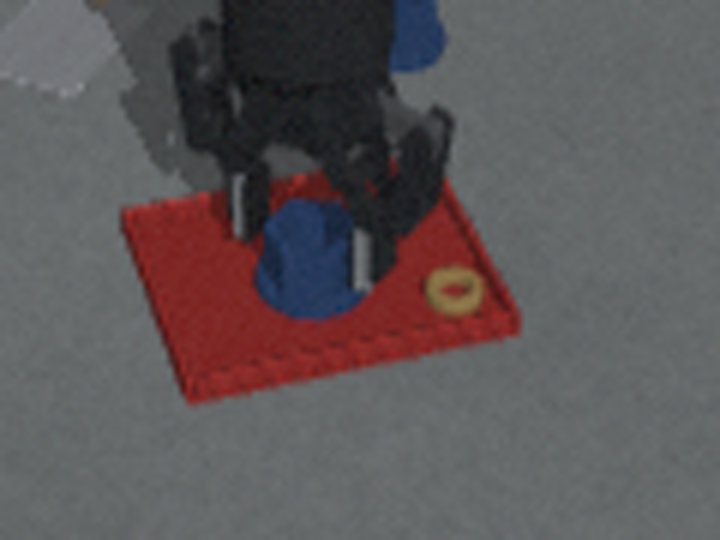

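The pads straddle the nut cleanly, at about (235,205) and (362,260) in the zoom. I'll close to centre the nut, then open, turn 60° and regrip, which centres it along both axes.

Call:
arm_command(motion=[[0.0,[0,0,0],[0,0,0]],[0.0,[0,0,0],[0,0,0]],[0.0,[0,0,0],[0,0,0]],[0.0,[0,0,0],[0,0,0]],[0.0,[0,0,0],[0,0,0]]], newtons=25)

```text
time: 3.02
ee_pos: [0.4917, -0.1617, 0.013]
tcp_rot: [180.0, -0.1, 21.0]
wrist_force: [-0.3, -0.2, 5.9]
opening: 0.0393
```

Call:
arm_command(motion=[[0.7,[0,0,0],[0,0,0]],[0.7,[0,0,0],[0,0,0]],[0.7,[0,0,0],[0,0,0]],[0.7,[0,0,0],[0,0,-1]],[0.7,[0,0,0],[0,0,-1]],[0.7,[0,0,0],[0,0,-1]],[0.7,[0,0,0],[0,0,-1]],[0.7,[0,0,0],[0,0,-1]],[0.7,[0,0,0],[0,0,-1]],[0.7,[0,0,0],[0,0,-1]],[0.7,[0,0,0],[0,0,-1]]])

```text
time: 4.4
ee_pos: [0.4912, -0.1616, 0.0121]
tcp_rot: [-180.0, 0.0, 69.2]
wrist_force: [0.1, -0.4, -0.0]
opening: 0.0596
```

Call:
arm_command(motion=[[0.7,[0,0,0],[0,0,-1]],[0.7,[0,0,0],[0,0,-1]],[0.7,[0,0,0],[0,0,0]],[0.0,[0,0,0],[0,0,0]],[0.0,[0,0,0],[0,0,0]],[0.0,[0,0,0],[0,0,0]],[0.0,[0,0,0],[0,0,0]],[0.0,[0,0,0],[0,0,0]]], newtons=40)

```text
time: 5.4
ee_pos: [0.4914, -0.1617, 0.0125]
tcp_rot: [180.0, 0.0, 81.0]
wrist_force: [-0.1, 0.1, 2.5]
opening: 0.0391
```

Call:
arm_command(motion=[[0,[0,0,-0.3],[0,0,0]],[0,[0,0,-0.6],[0,0,0]],[0,[0,0,-0.6],[0,0,0]],[0,[0.781,-0.1414,0],[0,0,0]],[0,[0.781,-0.1414,0],[0,0,0]],[0,[0.781,-0.1414,0],[0,0,0]],[0,[0.781,-0.1414,0],[0,0,0]],[0,[0.781,-0.1414,0],[0,0,0]],[0,[0.781,-0.1414,0],[0,0,0]],[0,[0.781,-0.1414,0],[0,0,0]],[0,[0,0,0],[0,0,0]]])

```text
time: 6.78
ee_pos: [0.4836, 0.1743, 0.1031]
tcp_rot: [180.0, -0.0, 81.2]
wrist_force: [-0.8, -0.6, -0.3]
opening: 0.039
```

Call:
arm_command(motion=[[0,[0,0,0],[0,0,-1]],[0,[0,0,0],[0,0,-1]],[0,[0,0,0],[0,0,-1]],[0,[0,0,0],[0,0,-1]],[0,[0,0,0],[0,0,-1]],[0,[0,0,0],[0,0,-1]],[0,[0,0,0],[0,0,0]],[0,[0,0,0],[0,0,0]]])

```text
time: 7.78
ee_pos: [0.484, 0.1712, 0.1026]
tcp_rot: [180.0, 0.0, 116.8]
wrist_force: [0.2, -0.0, -1.1]
opening: 0.0391
```

```bash
python3 - <<'E'
from h import *
i=viewer.camera('scene');cv2.imwrite('pics/s1.png',cv2.resize(i[180:300,260:390],None,fx=5,fy=5,interpolation=2))
j=viewer.camera('top');cv2.imwrite('pics/t1.png',cv2.resize(j[150:260,130:240],None,fx=5,fy=5,interpolation=2))
cv2.imwrite('pics/s1raw.png',i);cv2.imwrite('pics/t1raw.png',j)
o=bot.get_obs();print(o['q'],o['wrist_force'],o['torque'],o['ee_pos'],o['tcp_rot'])
E
```

```text
[ 1.95052851e+01 -6.00250611e-01 -9.90958025e+00  8.06866232e+01
 -3.57116158e-03  8.26069399e+01] [-0.45957417 -0.0142982  -0.17706303] [0.01487927 0.00858539 0.00172485] [0.48397627 0.17141638 0.10247806] [1.79996446e+02 4.06224624e-03 1.16898345e+02]
```

View pics/s1.png

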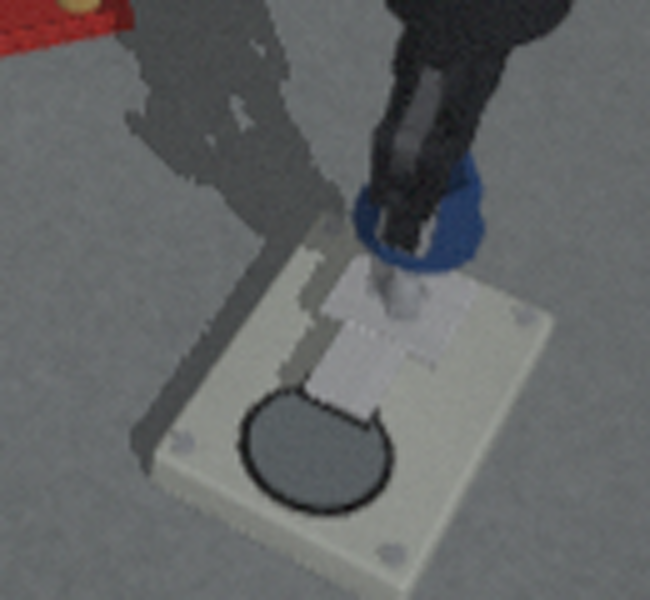

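View pics/t1.png

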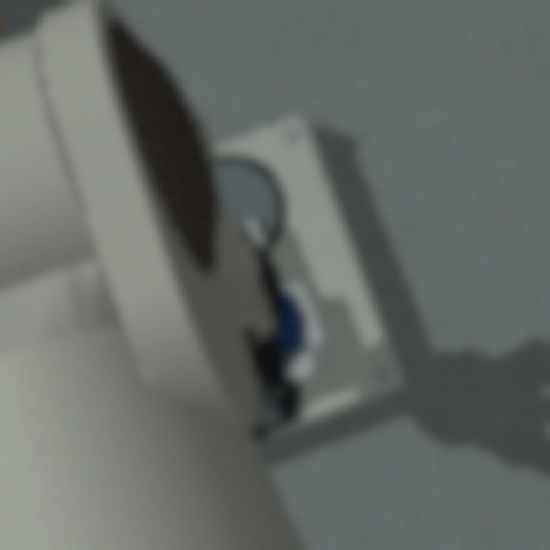

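```bash
python3 - <<'E'
from h import *
i=cv2.imread('pics/s1raw.png')
c=cv2.resize(i,None,fx=8,fy=8,interpolation=2)
hh=cv2.cvtColor(c,cv2.COLOR_BGR2HSV)
m=cv2.inRange(hh,(100,70,25),(128,255,255));m[:,:260*8]=0;m[:205*8]=0;m[250*8:]=0;m[:,390*8:]=0
ys,xs=np.nonzero(m);p=(np.c_[xs,ys])/8-.44
print('blue ext',p.min(0),p.max(0))
a=np.linspace(0,2*np.pi,361)
for z in(.0935,.0995):
  q=proj('scene',np.c_[.484+.027*np.cos(a),.1714+.027*np.sin(a),0*a+z]);print(z,q.min(0),q.max(0))
# red tray corner bench check: stud lines in scene: stud axis tip/foot for candidate
for s in((.4837,.1712),(.4845,.172)):
  print([ (proj('scene',[s[0],s[1],z])[0]-[260,180]+.4)*5 for z in(.025,.049,.063)])
E
```

```text
blue ext [330.185 209.56 ] [356.435 234.185]
0.0935 [330.28839402 215.37004005] [355.7255531  234.17912229]
0.0995 [330.66053494 213.50958038] [356.23381627 232.32155831]
[array([393.36060564, 323.9021878 ]), array([401.28817825, 290.21304126]), array([406.06370711, 269.94088992])]
[array([393.36672549, 325.83807803]), array([401.30185637, 292.15314296]), array([406.08207249, 271.88295681])]
```

The scene view puts the held nut within 0.3 px of where the robot's pose says it should be, and the stud lines up below it. I'll descend now.

Call:
arm_command(motion=[[0,[0,0,0.3],[0,0,0]],[0,[0,0,0.3],[0,0,0]],[0,[0,0,0.05],[0,0,0]],[0,[0,0,0.05],[0,0,0]],[0,[0,0,0.03],[0,0,0]],[0,[0,0,0],[0,0,0]]], newtons=40)

```text
time: 8.62
ee_pos: [0.4841, 0.1717, 0.0587]
tcp_rot: [180.0, 0.0, 117.0]
wrist_force: [0.6, -0.1, -0.9]
opening: 0.0392
```

```bash
python3 - <<'E'
from h import *
o=bot.get_obs();print(o['wrist_force'],o['torque'],o['ee_pos'])
E
```

```text
[ 0.64979889 -0.06960115 -0.90567233] [-0.02674557 -0.04968699  0.05223301] [0.48410634 0.17170377 0.05873853]
```

Call:
arm_command(motion=[[0,[0,0,0.03],[0,0,0]],[0,[0,0,0.03],[0,0,0]],[0,[0,0,0.03],[0,0,0]],[0,[0,0,0],[0,0,0]]])

```text
time: 9.12
ee_pos: [0.484, 0.1717, 0.0533]
tcp_rot: [180.0, 0.0, 117.0]
wrist_force: [-0.6, 0.2, 2.9]
opening: 0.039
```

Call:
arm_command(motion=[[0,[0,0,0.02],[0,0,0]],[0,[0,0,0.02],[0,0,0]],[0,[0,0,0],[0,0,0]]])

```text
time: 9.5
ee_pos: [0.4841, 0.1717, 0.0514]
tcp_rot: [180.0, 0.0, 117.0]
wrist_force: [-4.2, -1.5, 8.7]
opening: 0.0394
```

```bash
python3 - <<'E'
from h import *
o=bot.get_obs();print(o['wrist_force'],o['torque'],o['ee_pos'])
E
```

```text
[-4.21489197 -1.49910009  8.66557271] [-0.21723825  0.64849807  0.03942896] [0.4840738  0.17170838 0.0514049 ]
```

Call:
arm_command(motion=[[0,[0,0,0],[0,0,-1]],[0,[0,0,0],[0,0,-1]],[0,[0,0,0],[0,0,0]]])

```text
time: 9.88
ee_pos: [0.4844, 0.1719, 0.0514]
tcp_rot: [179.9, 0.0, 129.1]
wrist_force: [-0.7, 0.5, 6.0]
opening: 0.0392
```

```bash
cat > s.py <<'E'
from h import *
o=bot.get_obs();print(o['time'],o['wrist_force'].round(1),o['torque'].round(3),o['ee_pos'].round(4),o['tcp_rot'].round(1),o['q'][5].round(1))
E
python3 s.py
```

```text
9.875 [-0.7  0.5  6. ] [ 0.047  0.261 -0.003] [0.4844 0.1719 0.0514] [179.9   0.  129.1] 70.4
```

Call:
arm_command(motion=[[0,[0,0,0],[0,0,-1]],[0,[0,0,0],[0,0,-1]],[0,[0,0,0],[0,0,0]]])

```text
time: 10.25
ee_pos: [0.4842, 0.1718, 0.0509]
tcp_rot: [180.0, 0.0, 141.0]
wrist_force: [-0.4, -0.2, 4.0]
opening: 0.0391
```

```bash
python3 s.py
```

```text
10.25 [-0.4 -0.2  4. ] [ 0.037  0.072 -0.006] [0.4842 0.1718 0.0509] [180.   0. 141.] 58.6
```

Call:
arm_command(motion=[[0,[0,0,0.015],[0,0,0]],[0,[0,0,0.015],[0,0,0]],[0,[0,0,0],[0,0,0]]])

```text
time: 10.62
ee_pos: [0.4843, 0.1718, 0.0496]
tcp_rot: [179.9, 0.0, 140.9]
wrist_force: [-0.8, 0.5, 8.6]
opening: 0.0392
```

```bash
python3 s.py
```

```text
10.625 [-0.8  0.5  8.6] [-0.086  0.355 -0.035] [0.4843 0.1718 0.0496] [179.9   0.  140.9] 58.6
```

Call:
arm_command(motion=[[0,[0,0,0],[0,0,-1]],[0,[0,0,0],[0,0,-1]],[0,[0,0,0],[0,0,0]]])

```text
time: 11.0
ee_pos: [0.4848, 0.172, 0.0501]
tcp_rot: [179.9, 0.1, 153.0]
wrist_force: [0.3, 0.3, 10.7]
opening: 0.0392
```

```bash
python3 s.py
```

```text
11.0 [ 0.3  0.3 10.7] [0.016 0.051 0.027] [0.4848 0.172  0.0501] [1.799e+02 1.000e-01 1.530e+02] 46.5
```

Call:
arm_command(motion=[[0,[0,0,-0.005],[0,0,-1]],[0,[0,0,-0.005],[0,0,-1]],[0,[0,0,0],[0,0,0]]])

```text
time: 11.38
ee_pos: [0.4848, 0.1721, 0.0505]
tcp_rot: [179.9, 0.1, 165.0]
wrist_force: [0.4, 0.2, 9.8]
opening: 0.0392
```

```bash
python3 s.py
```

```text
11.375 [0.4 0.2 9.8] [0.152 0.022 0.016] [0.4848 0.1721 0.0505] [1.799e+02 1.000e-01 1.650e+02] 34.5
```

Call:
arm_command(motion=[[0,[0,0,-0.003],[0,0,-1]],[0,[0,0,-0.003],[0,0,-1]],[0,[0,0,0],[0,0,0]]])

```text
time: 11.75
ee_pos: [0.4847, 0.1721, 0.0509]
tcp_rot: [179.9, 0.1, 177.0]
wrist_force: [0.2, 2.2, 9.4]
opening: 0.0396
```

```bash
python3 s.py
```

```text
11.75 [0.2 2.2 9.4] [0.145 0.066 0.059] [0.4847 0.1721 0.0509] [1.799e+02 1.000e-01 1.770e+02] 22.5
```

Call:
arm_command(motion=[[0,[0,0,0],[0,0,-1]],[0,[0,0,0],[0,0,0]]])

```text
time: 12.0
ee_pos: [0.4846, 0.1718, 0.0506]
tcp_rot: [180.0, 0.1, -177.0]
wrist_force: [0.1, -0.4, 9.2]
opening: 0.0395
```

```bash
python3 s.py
```

```text
12.0 [ 0.1 -0.4  9.2] [-0.009  0.033  0.05 ] [0.4846 0.1718 0.0506] [ 1.80e+02  1.00e-01 -1.77e+02] 16.5
```

Call:
arm_command(motion=[[0,[0,0,0],[0,0,-1]],[0,[0,0,0],[0,0,0]]])

```text
time: 12.25
ee_pos: [0.4847, 0.1718, 0.0503]
tcp_rot: [180.0, 0.1, -171.0]
wrist_force: [2.8, 0.3, 5.0]
opening: 0.039
```

```bash
python3 s.py
```

```text
12.25 [2.8 0.3 5. ] [ 0.108 -0.545  0.062] [0.4847 0.1718 0.0503] [ 1.80e+02  1.00e-01 -1.71e+02] 10.5
```

Call:
arm_command(motion=[[0,[0,0,0],[0,0,-1]],[0,[0,0,0],[0,0,-1]],[0,[0,0,0],[0,0,0]]])

```text
time: 12.62
ee_pos: [0.4846, 0.172, 0.0501]
tcp_rot: [180.0, 0.1, -159.1]
wrist_force: [3.7, 3.4, 3.9]
opening: 0.0393
```

```bash
python3 s.py
```

```text
12.625 [3.7 3.4 3.9] [ 0.531 -0.801  0.085] [0.4846 0.172  0.0501] [ 1.800e+02  1.000e-01 -1.591e+02] -1.3
```

Call:
arm_command(motion=[[0,[0,0,0.03],[0,0,0]],[0,[0,0,0.03],[0,0,0]],[0,[0,0,0],[0,0,0]]])

```text
time: 13.0
ee_pos: [0.4844, 0.1719, 0.0465]
tcp_rot: [180.0, 0.1, -159.2]
wrist_force: [3.1, 2.9, 5.4]
opening: 0.0393
```

```bash
python3 s.py
```

```text
13.0 [3.1 2.9 5.4] [ 0.448 -0.767  0.05 ] [0.4844 0.1719 0.0465] [ 1.800e+02  1.000e-01 -1.592e+02] -1.3
```

Call:
arm_command(motion=[[0,[-0.012,0.006,0.025],[0,0,0]],[0,[0,0,0.025],[0,0,0]],[0,[0,0,0.02],[0,0,0]],[0,[0,0,0],[0,0,0]]])

```text
time: 13.5
ee_pos: [0.4844, 0.1719, 0.0422]
tcp_rot: [-180.0, -0.0, -159.2]
wrist_force: [3.0, -0.8, 6.7]
opening: 0.0392
```

```bash
python3 s.py
```

```text
13.5 [ 3.  -0.8  6.7] [-0.094 -0.258 -0.045] [0.4844 0.1719 0.0422] [-180.    -0.  -159.2] -1.3
```

Call:
arm_command(motion=[[0,[0,0,0.008],[0,0,0]],[0,[0,0,0.007],[0,0,0]],[0,[0,0,0],[0,0,0]]])

```text
time: 13.88
ee_pos: [0.4845, 0.1719, 0.0414]
tcp_rot: [-180.0, -0.0, -159.2]
wrist_force: [0.7, -0.7, 7.8]
opening: 0.0391
```

```bash
python3 s.py
```

```text
13.875 [ 0.7 -0.7  7.8] [-0.094 -0.216 -0.042] [0.4845 0.1719 0.0414] [-180.    -0.  -159.2] -1.3
```

Call:
arm_command(motion=[[0,[0,0,0],[0,0,1]],[0,[0,0,0],[0,0,1]],[0,[0,0,0],[0,0,1]],[0,[0,0,0],[0,0,0]]])

```text
time: 14.38
ee_pos: [0.4843, 0.1722, 0.0414]
tcp_rot: [180.0, -0.0, -177.2]
wrist_force: [0.5, 1.2, 8.1]
opening: 0.0393
```

```bash
python3 s.py
```

```text
14.375 [0.5 1.2 8.1] [ 0.149 -0.064 -0.118] [0.4843 0.1722 0.0414] [ 180.    -0.  -177.2] 16.8
```

Call:
arm_command(motion=[[0,[0,0,0],[0,0,1]],[0,[0,0,0],[0,0,1]],[0,[0,0,0],[0,0,0]]])

```text
time: 14.75
ee_pos: [0.4843, 0.1722, 0.0414]
tcp_rot: [-180.0, -0.0, 170.8]
wrist_force: [0.3, 0.7, 8.2]
opening: 0.0393
```

```bash
python3 s.py
```

```text
14.75 [0.3 0.7 8.2] [ 0.147  0.006 -0.089] [0.4843 0.1722 0.0414] [-180.    -0.   170.8] 28.8
```

Call:
arm_command(motion=[[0,[0,0,0],[0,0,1]],[0,[0,0,0],[0,0,1]],[0,[0,0,0],[0,0,0]]])

```text
time: 15.12
ee_pos: [0.4843, 0.1721, 0.0415]
tcp_rot: [-180.0, -0.0, 158.8]
wrist_force: [-0.0, 0.3, 7.7]
opening: 0.039
```

```bash
python3 s.py
```

```text
15.125 [-0.   0.3  7.7] [ 0.07  -0.027 -0.14 ] [0.4843 0.1721 0.0415] [-180.    -0.   158.8] 40.8
```

Call:
arm_command(motion=[[0,[0,0,0],[0,0,0.5]],[0,[0,0,0],[0,0,0.5]],[0,[0,0,0],[0,0,0]]])

```text
time: 15.5
ee_pos: [0.4843, 0.1721, 0.0415]
tcp_rot: [-180.0, -0.0, 152.8]
wrist_force: [0.4, 0.1, 9.1]
opening: 0.0393
```

```bash
python3 s.py
```

```text
15.5 [0.4 0.1 9.1] [ 0.125  0.026 -0.127] [0.4843 0.1721 0.0415] [-180.    -0.   152.8] 46.8
```

Call:
arm_command(motion=[[0,[0,0,0],[0,0,0.5]],[0,[0,0,0],[0,0,0]]])

```text
time: 15.75
ee_pos: [0.4843, 0.1721, 0.0414]
tcp_rot: [-180.0, -0.0, 149.8]
wrist_force: [-0.6, 0.4, 7.5]
opening: 0.0392
```

```bash
python3 s.py
```

```text
15.75 [-0.6  0.4  7.5] [ 0.063  0.029 -0.118] [0.4843 0.1721 0.0414] [-180.    -0.   149.8] 49.8
```

Call:
arm_command(motion=[[0,[0,0,0],[0,0,0.5]],[0,[0,0,0],[0,0,0]]])

```text
time: 16.0
ee_pos: [0.4843, 0.1721, 0.0414]
tcp_rot: [-180.0, -0.0, 146.8]
wrist_force: [0.0, 1.3, 7.8]
opening: 0.0391
```

```bash
python3 s.py
```

```text
16.0 [0.  1.3 7.8] [ 0.106 -0.013 -0.137] [0.4843 0.1721 0.0414] [-180.    -0.   146.8] 52.8
```

Call:
arm_command(motion=[[0,[0,0,0],[0,0,0.3]],[0,[0,0,0],[0,0,0]]])

```text
time: 16.25
ee_pos: [0.4843, 0.1721, 0.0414]
tcp_rot: [-180.0, -0.0, 145.0]
wrist_force: [-0.2, 0.6, 8.0]
opening: 0.039
```

```bash
python3 s.py
```

```text
16.25 [-0.2  0.6  8. ] [ 0.124  0.025 -0.091] [0.4843 0.1721 0.0414] [-180.   -0.  145.] 54.6
```

Call:
arm_command(motion=[[0,[0,0,0],[0,0,0.3]],[0,[0,0,0],[0,0,0]]])

```text
time: 16.5
ee_pos: [0.4843, 0.1721, 0.0414]
tcp_rot: [-180.0, -0.0, 143.2]
wrist_force: [-0.4, 0.2, 7.9]
opening: 0.0394
```

```bash
python3 s.py
```

```text
16.5 [-0.4  0.2  7.9] [ 0.099  0.059 -0.15 ] [0.4843 0.1721 0.0414] [-180.    -0.   143.2] 56.4
```

Call:
arm_command(motion=[[0,[0,0,0],[0,0,0.3]],[0,[0,0,0],[0,0,0]]])

```text
time: 16.75
ee_pos: [0.4843, 0.1721, 0.0414]
tcp_rot: [-180.0, -0.0, 141.4]
wrist_force: [-0.5, -0.2, 8.3]
opening: 0.0392
```

```bash
python3 s.py
```

```text
16.75 [-0.5 -0.2  8.3] [ 0.094 -0.034 -0.091] [0.4843 0.1721 0.0414] [-180.    -0.   141.4] 58.2
```

Call:
arm_command(motion=[[0,[0,0,0],[0,0,0.3]],[0,[0,0,0],[0,0,0]]])

```text
time: 17.0
ee_pos: [0.4843, 0.1721, 0.0415]
tcp_rot: [-180.0, -0.0, 139.6]
wrist_force: [-0.0, 0.3, 7.5]
opening: 0.039
```

```bash
python3 s.py
```

```text
17.0 [-0.   0.3  7.5] [ 0.11  -0.022 -0.107] [0.4843 0.1721 0.0415] [-180.    -0.   139.6] 60.0
```

Call:
arm_command(motion=[[0,[0,0,0],[0,0,0.3]],[0,[0,0,0],[0,0,0]]])

```text
time: 17.25
ee_pos: [0.4843, 0.1721, 0.0415]
tcp_rot: [-180.0, -0.0, 137.8]
wrist_force: [0.3, -0.1, 7.4]
opening: 0.0395
```

```bash
python3 s.py
```

```text
17.25 [ 0.3 -0.1  7.4] [ 0.112  0.009 -0.13 ] [0.4843 0.1721 0.0415] [-180.    -0.   137.8] 61.8
```

Call:
arm_command(motion=[[0,[0,0,0],[0,0,0.3]],[0,[0,0,0],[0,0,0]]])

```text
time: 17.5
ee_pos: [0.4843, 0.1721, 0.0414]
tcp_rot: [-180.0, 0.0, 136.0]
wrist_force: [0.4, -0.2, 7.2]
opening: 0.0398
```

```bash
python3 s.py
```

```text
17.5 [ 0.4 -0.2  7.2] [ 0.165 -0.074 -0.102] [0.4843 0.1721 0.0414] [-180.    0.  136.] 63.6
```

Call:
arm_command(motion=[[0,[0,0,0],[0,0,0.3]],[0,[0,0,0],[0,0,0]]])

```text
time: 17.75
ee_pos: [0.4845, 0.1721, 0.0415]
tcp_rot: [-180.0, 0.0, 134.2]
wrist_force: [1.6, 0.1, 6.4]
opening: 0.0396
```

```bash
python3 s.py
```

```text
17.75 [1.6 0.1 6.4] [ 0.12  -0.168 -0.054] [0.4845 0.1721 0.0415] [-180.     0.   134.2] 65.4
```

Call:
arm_command(motion=[[0,[0,0,0],[0,0,0.2]],[0,[0,0,0],[0,0,0]]])

```text
time: 18.0
ee_pos: [0.4845, 0.1721, 0.0415]
tcp_rot: [-180.0, 0.0, 133.0]
wrist_force: [1.0, 0.9, 7.1]
opening: 0.0393
```

```bash
python3 s.py
```

```text
18.0 [1.  0.9 7.1] [ 0.003 -0.227 -0.016] [0.4845 0.1721 0.0415] [-180.    0.  133.] 66.5
```

Call:
arm_command(motion=[[0,[0,0,0],[0,0,0]]])

```text
time: 18.12
ee_pos: [0.4846, 0.1721, 0.0415]
tcp_rot: [180.0, 0.0, 133.0]
wrist_force: [1.2, -0.3, 7.9]
opening: 0.0395
```

```bash
python3 s.py
```

```text
18.125 [ 1.2 -0.3  7.9] [ 0.065 -0.3    0.004] [0.4846 0.1721 0.0415] [180.   0. 133.] 66.5
```

Tz has risen about 0.12 N·m over the last 3°, which looks like the stop. One more small step should confirm it.

Call:
arm_command(motion=[[0,[0,0,0],[0,0,0.17]],[0,[0,0,0],[0,0,0]]])

```text
time: 18.38
ee_pos: [0.4846, 0.172, 0.0415]
tcp_rot: [180.0, 0.0, 132.0]
wrist_force: [1.4, 0.1, 7.0]
opening: 0.0389
```

```bash
python3 s.py
```

```text
18.375 [1.4 0.1 7. ] [-0.047 -0.293  0.106] [0.4846 0.172  0.0415] [180.   0. 132.] 67.5
```

It's at the stop, 69° clockwise from the gap. I'll ease off the spring gently so the lugs seat under the ridges, then let go.

Call:
arm_command(motion=[[0,[0,0,-0.015],[0,0,0]],[0,[0,0,-0.015],[0,0,0]],[0,[0,0,0],[0,0,0]]])

```text
time: 18.75
ee_pos: [0.4845, 0.172, 0.0426]
tcp_rot: [-180.0, 0.0, 132.1]
wrist_force: [4.8, -0.7, -0.3]
opening: 0.0396
```

```bash
python3 s.py
```

```text
18.75 [ 4.8 -0.7 -0.3] [-0.088 -1.039  0.051] [0.4845 0.172  0.0426] [-180.     0.   132.1] 67.5
```

Call:
arm_command(motion=[[0.7,[0,0,0],[0,0,0]],[0.7,[0,0,0],[0,0,0]],[0.7,[0,0,0],[0,0,0]],[0.7,[0,0,0],[0,0,0]],[0.7,[0,0,-0.2],[0,0,0]],[0.7,[0,0,-0.4],[0,0,0]],[0.7,[0,0,-0.7],[0,0,0]],[0.7,[0,0,-0.7],[0,0,0]],[0.7,[0,0,-0.5],[0,0,0]]])

```text
time: 19.88
ee_pos: [0.4848, 0.1723, 0.196]
tcp_rot: [179.9, 0.1, 132.2]
wrist_force: [0.8, 0.4, -0.4]
opening: 0.0597
```

Call:
arm_command(motion=[[0.7,[0.9,0,0],[0,0,0]],[0.7,[0.9,0,0],[0,0,0]],[0.7,[0.9,0,0],[0,0,0]],[0.7,[0,0.9,0],[0,0,0]],[0.7,[0,-0.9,0],[0,0,0]],[0.7,[0,0,0],[0,0,0]]])

```text
time: 20.62
ee_pos: [0.3742, 0.2913, 0.1915]
tcp_rot: [-179.7, -0.0, 132.2]
wrist_force: [0.4, 0.3, 0.6]
opening: 0.0601
```

```bash
python3 s.py; python3 - <<'E'
from h import *
i=viewer.camera('scene');j=viewer.camera('top')
cv2.imwrite('pics/s2raw.png',i);cv2.imwrite('pics/t2raw.png',j)
cv2.imwrite('pics/s2.png',cv2.resize(i[180:300,260:390],None,fx=5,fy=5,interpolation=2))
cv2.imwrite('pics/t2.png',cv2.resize(j[150:260,130:240],None,fx=5,fy=5,interpolation=2))
E
```

```text
20.625 [0.4 0.3 0.6] [ 0.007 -0.029  0.001] [0.3742 0.2913 0.1915] [-179.7   -0.   132.2] 85.7
```

View pics/s2.png

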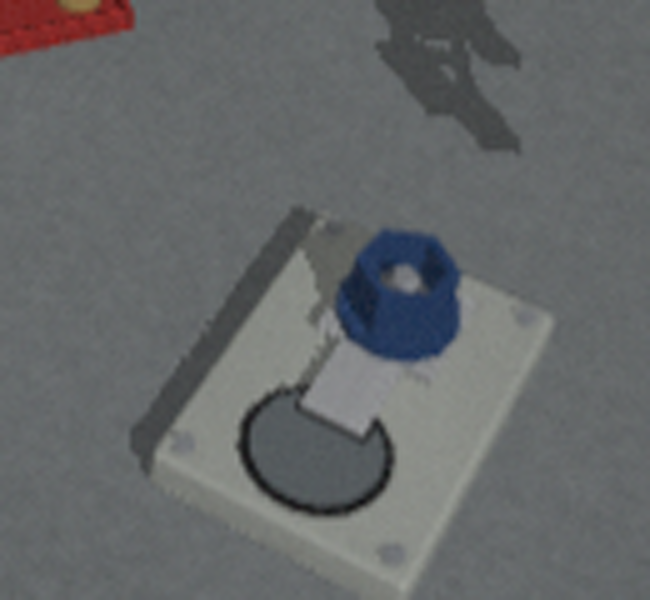

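View pics/t2.png

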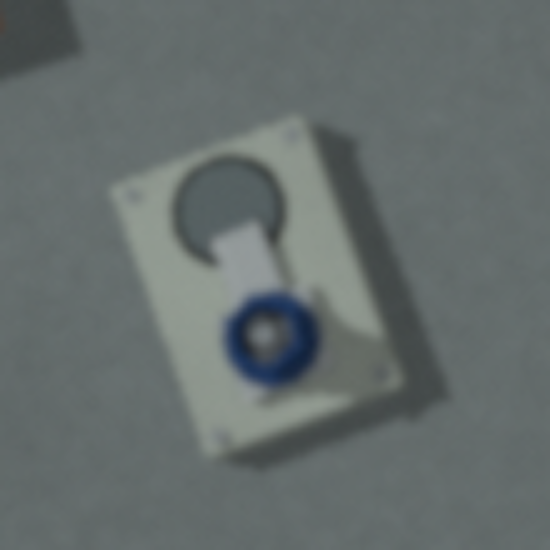

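View pics/s2raw.png

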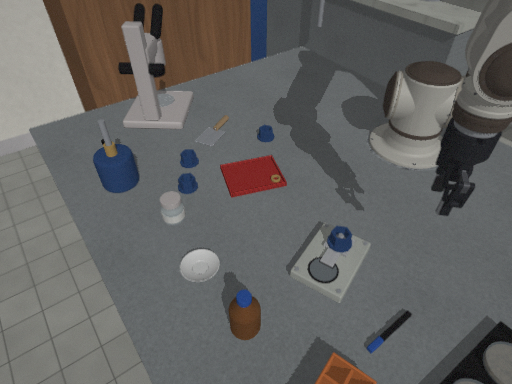

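```bash
python3 - <<'E'
from h import *
i=cv2.imread('pics/s2raw.png')
c=cv2.resize(i,None,fx=8,fy=8,interpolation=2)
m=cv2.inRange(cv2.cvtColor(c,cv2.COLOR_BGR2HSV),(100,70,25),(128,255,255));m[:,:315*8]=0;m[:215*8]=0;m[265*8:]=0;m[:,365*8:]=0
ys,xs=np.nonzero(m);p=(np.c_[xs,ys])/8-.44
print('blue',p.min(0),p.max(0))
a=np.linspace(0,2*np.pi,361)
for h in(8,10,12,16,20.5):
  q=proj('scene',np.c_[.4845+.027*np.cos(a),.172+.027*np.sin(a),0*a+.025+h/1000]);print(h,q.min(0),q.max(0))
# top-face corners as seen in zoom s2
P=plane('scene',[np.array(x)/5-.4+[260,180] for x in [(386,231),(432,233),(460,265)]],.069)
for k in range(2):
    e=P[k+1]-P[k];print('flat normal mod60',(np.degrees(np.arctan2(e[1],e[0]))+90)%60, np.linalg.norm(e))
print('gripper flat az mod60',(132.1-90)%60)
E
```

```text
blue [326.81 225.31] [351.56 251.81]
8 [326.76915951 233.39555082] [350.92996326 252.15912612]
10 [326.88067919 232.83553768] [351.08212698 251.60262455]
12 [326.99257255 232.27374233] [351.23480551 251.04427277]
16 [327.21748805 231.1447698 ] [351.54171777 249.92198045]
20.5 [327.47233337 229.86602392] [351.88949546 248.65041392]
flat normal mod60 50.795804128558075 0.020396914639716834
flat normal mod60 49.81348224668125 0.020690428239305215
gripper flat az mod60 42.099999999999994
```

```bash
python3 - <<'E'
from h import *
i=viewer.camera('scene');cv2.imwrite('pics/s3raw.png',i)
j=cv2.imread('pics/s2raw.png')
print('diff',cv2.absdiff(i,j)[215:265,315:365].max(), cv2.absdiff(i,j)[270:300,20:60].max())
c=cv2.resize(i[218:258,320:358],None,fx=14,fy=14,interpolation=2)
m=cv2.inRange(cv2.cvtColor(c,cv2.COLOR_BGR2HSV),(100,70,25),(128,255,255))
k=max(cv2.findContours(m,0,1)[0],key=cv2.contourArea);cv2.drawContours(c,[k],-1,(0,255,255),1)
C=np.array([.4845,.172])
for az,col in((42,(0,255,0)),(50,(0,0,255))):
    a=np.radians(az+30+60*np.arange(6));P=np.c_[C[0]+.0231*np.cos(a),C[1]+.0231*np.sin(a),0*a+.069]
    q=((proj('scene',P)-[320,218]+.5)*14).astype(int)
    print(az,q.tolist())
    for x in q: cv2.circle(c,tuple(int(v) for v in x),3,col,-1)
cv2.imwrite('pics/s3.png',c)
E
```

```text
diff 16 8
42 [[374, 315], [454, 229], [383, 123], [236, 100], [155, 182], [222, 290]]
50 [[392, 309], [453, 214], [365, 114], [219, 106], [156, 197], [241, 300]]
```

View pics/s3.png

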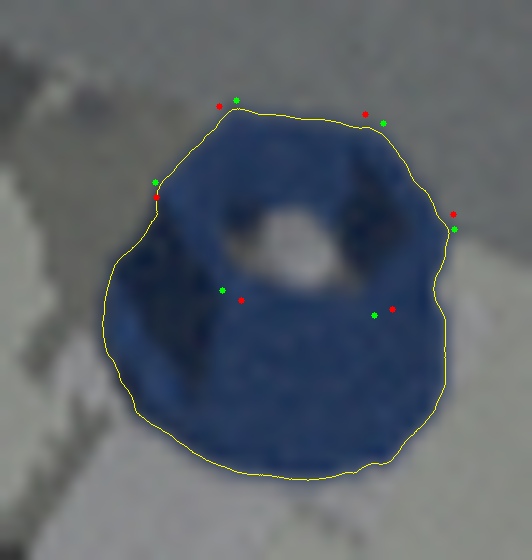

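The 42° corners (green) match the contour corners at (237,108), (373,128) and (448,230). The nut therefore stayed at the stop angle, about 9–10 mm up, and isn't moving. Handing in.

```bash
python3 -c "
from workcell import bot
print(bot.job_done())"
```

```text
the job is handed in; nothing more can be done
None
```

The nut is fastened on the stud and released, and the job was handed in at about 21 s.

**What I did:** I took the leftmost blue nut from the tray, regripping it once at 60° to centre it, and lowered it over the stud. I backed it off about 84° anticlockwise under light pressure of up to about 11 N. It stepped off a stop, rode up the ridge and dropped into the gap. I pressed it to about 8 mm and turned it clockwise 69°, until the turning moment rose about 0.2 N·m over the last 4°. I then eased off the spring, let go and backed away.

**Last checks:**
- **Height:** the scene view puts the nut's underside at about 9–10 mm, matching "turned fully in and let go".
- **Movement:** two pictures taken one after the other showed no movement, and the robot was touching nothing.
- **Other things:** they looked undisturbed in the scene view; I did not measure them.
- **Disagreement:** a first rough reading of the hexagon's angle was 8° off the gripper's. A closer contour check agreed with the gripper's angle, so I did not retighten.

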